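Slide the cover panel out over the end of the bench riser

TASK

The thin slotted cover panel taken off the instrument lies askew on the low bench riser. Without picking it up, push it with the fingertips until it lies square against the riser's back rail and about a third of its length sticks out past the riser's open end (the end away from the bottle and jar), so that it can later be taken by its edge. Leave it lying flat there and disturb nothing else on the bench.

Things in the scene. Friction and masses are not known exactly. Their poses are not given: they have to be found in the camera images.
- riser: Low grey bench riser (raised ledge on two legs), fixed. Flat top 520 mm long (its y), 160 mm deep (its x), 90 mm above the bench. Origin: under its middle, at bench height. Back rail along the whole +x side (far from the robot): 10 mm thick, 18 mm above the top, inner face at x = +70 mm; front edge at x = -80 mm. Open end at y = -260 mm (robot's right); bottle and jar near the other end
- riser_end (a point): Middle of the top edge of the riser's open end, at the height of the riser's top; axes as the riser's, so the outside is towards -y. Nothing stands within 80 mm beyond it
- panel: Loose flat white painted-aluminium cover panel with six dark flush vent slots across its middle, 100 mm wide (its x), 150 mm long (its y), 5 mm thick, about 0.2 kg, lying flat on the riser up to 0.22 rad askew. Origin: centre of its underside (at x = +20 mm of the riser when against the rail). It tips off if half of its length hangs over the end
- panel_lead (a point): Middle of the panel's leading short edge (the one nearest the riser's open end), half-way up its 5 mm thickness, 75 mm from the panel's centre
- bottle: White plastic bottle with blue cap, 64 mm across, 125 mm high, standing on the riser near its closed end; origin: centre of its underside. Leave alone
- jar: Small amber jar with black cap, 40 mm across, 55 mm high, standing beside the bottle; origin: centre of its underside. Leave alone
- tile: White glazed square tile, 100 x 100 x 7 mm, without slots, lying on the bench in front of the riser; origin: centre of its underside. Leave alone
- screwdriver: Screwdriver with a grey handle, under 35 mm high, lying on the bench in front of the riser, roughly parallel to it. Leave alone
- dish: Steel dish, 84 mm across, 16 mm high, with the panel's four screws, on the bench in front of the riser; origin: centre of its underside. Leave alone
- beaker: Glass beaker, 70 mm across, 90 mm high, on the bench to the right of the riser; origin: centre of its underside. Leave alone
Things that resemble listed ones, but are neither listed nor needed, are in the scene too. What is meant by the panel is not green or turquoise, and is the larger of those in its own colour.

How it is judged:
By the outcome, as a careful person would: the job done as asked, in the order asked, and still so for the second after the job is handed in, with the robot touching nothing.
It also fails if it takes over 70 s, if anything falls off the work surface, if the arm or the gripper's body presses on something with over 40 N, if the wrist force passes 120 N, or if a joint passes its speed limit or range.

ROBOT

A 6-joint arm with a two-finger parallel gripper is mounted at the origin on the work surface. World frame = base frame: x ahead of the robot, y to its left, z up, the work surface at z = 0. Lengths are in mm, angles in rad, forces in N, time in s.
With the tool pointing down it reaches from about 275 to 1000 mm from the base axis. Payload 8.4 kg.
Tool frame: the origin (TCP) lies at the very end of the fingers, on their centre line; the grasp point (between the pads) lies 19 mm behind it (r.tcp_to_grasp is the distance from the TCP to the grasp point, in mm); z points along the fingers, y is the line along which they close (so a half turn about z gives the same grasp; the last joint's range is limited). The gripper opens to 85 mm and grips with 20 to 120 N. Pads are 22 mm wide; open, the fingers measure 114 mm over their backs; the gripper's body (76 mm by 85 mm) begins 54 mm behind the grasp point. The pads swing forward as they close: fully open they stand 13 mm farther back than shut.
Start: joints at [-1.189, 0.353, 1.633, -0, 1.155, -0.002], TCP at [234.028, -579.533, 231.281] pointing down, gripper open.
Joint ranges: [-2.63, 2.63], [-0.92, 2.1], [0.06, 2.66], [-1.3, 4.44], [0, 2.69], [-3.02, 3.02]. Speed limits (rad/s): [2.22, 2.22, 2.79, 3.14, 3.14, 3.14].

INTERFACE

Orientations are given as [roll, pitch, yaw] about the fixed x, y, z axes, in that order (R = Rz(yaw) Ry(pitch) Rx(roll)).
In Python, from rig import r gives the robot as it stands. The module is installed in compiled form; this text tells all that it offers.
- The arm moves only by the tool play_rows, never from a script. Its argument "rows" is a list of rows, each an object with "dp": the shift along the tool's x, y, z in units of 40 mm (1.0 is 40 mm), a list of three; "turn": the turn, a rotation vector about the tool's x, y, z in units of 6 degrees (1.0 is 6 degrees), a list of three; "fingers": the closure, from 0 (fully open) to 1 (shut). In form: [{"dp": [tx, ty, tz], "turn": [wx, wy, wz], "fingers": fingers}, ...]. A call has 1 to 5 rows; each row shifts and turns the commanded pose from where the row before left it, along the tool's axes as they then stand; what a row does not reach is not made up. A row lasts 1/12 s, in which the tool goes at most 41.7 mm and 7.16 degrees, less where a joint would pass 70% of its speed; a pose out of reach is approached as far as the arm can. A call is refused whole if a number of a shift passes 1 or a number of a turn 1, either way. A call with a gripper value outside its range is refused whole. The fingers move at their own pace and stop on an object; "force" is the grip in N (left out, the last holds). Time passes only in rows, so rows that do not move let the fingers close. It gives the time, the measured TCP pose, the force, the opening and the grip force at its end, in the units of the state.
- r.sense(): the state, without advancing time (a new reading comes with each control period).
- r.grab_frame(name): name is "side" or "top" or "wrist"; returns a dict with "pixels" (400x640x3 uint8, red, green, blue), "fx", "fy", "cx", "cy" (pixels), "pose" (4x4, takes a point from camera to world coordinates). Camera axes: x right, y down, z forward; pixel columns grow to the right and rows downward; lengths in mm; the calibration is good to about 2 mm. A picture is of the moment at which its call begins. There is no depth.
- r.sign_off(): hands the job in; it is judged then, once.
The state is a dict: "clock": time; "qpos": joint angles; "qvel": joint speeds; "joint_efforts": joint torques, N m; "eef_pos": TCP position; "tcp_rot": TCP orientation; "contact_force": force on the tool from outside, world axes, zero at the start; "wrist_torque": the same for the moment, N m; "opening": opening from 0.0 (shut) to 1.0 (fully open); "grasp_force": force on a finger pad.
Only numpy, scipy, OpenCV 4.12 (cv2) and the standard library are available. Lean on these libraries where they do the work, as an engineer would, in place of code of your own. Each camera call takes 0.05 s, during which the arm holds its last target. There are 200 camera calls.

## Working session

There is one attempt and no reset: what is moved stays moved. The work goes in short steps, Python scripts to look and compute and a tool call to move; the robot and the scene stay as the last step left them, time stands still between calls to the robot, and variables do not carry over. Pictures are saved under pics/ and viewed, at most 10 in all, crops included, and the job is handed in when it is done.

Besides the shell and the picture viewer there is one more tool, called after "Request:" as name([rows], argument=value, ...), one row to a line, values as JSON. play_rows: Moves the arm, as the interface text tells. Its arguments: {"type":"object","properties":{"rows":{"type":"array"},"force":{"type":"number"}},"required":["rows"]}

```bash
mkdir -p pics; python3 - <<'E'
from rig import r
import cv2
for n in("top","side"):
    f=r.grab_frame(n); cv2.imwrite(f"pics/{n}0.png",f["pixels"][:,:,::-1]); print(n,f["fx"],f["cx"],f["cy"],f["pose"].round(3).tolist() if hasattr(f["pose"],'round') else f["pose"])
print(r.sense())
E
```

```text
top 362.1636268261173 314.151707424015 193.7964176614483 [[-0.014, -0.996, 0.092, 437.312], [-1.0, 0.015, 0.0, -82.459], [-0.002, -0.092, -0.996, 1017.894], [0.0, 0.0, 0.0, 1.0]]
side 409.6061302200766 320.9754470111607 198.41220670930312 [[0.992, -0.074, 0.106, 405.704], [-0.129, -0.536, 0.834, -1178.488], [-0.005, -0.841, -0.541, 800.842], [0.0, 0.0, 0.0, 1.0]]
{'clock': 0.1, 'qpos': array([-1.18939098e+00,  3.53583871e-01,  1.63404884e+00, -8.76482584e-08,
        1.15521022e+00, -2.38410377e-03]), 'qvel': array([-0.00163166, -0.00299007, -0.00243355,  0.00025509, -0.00163547,
        0.00045291]), 'joint_efforts': array([ 3.92446573e-04, -6.06357551e+01, -3.42821395e+01, -2.87084174e-05,
        3.86203435e-03, -2.75781855e-05]), 'eef_pos': array([ 233.8741616 , -579.13480058,  230.63832139]), 'tcp_rot': array([-3.14034238e+00, -2.90065057e-06,  3.83789481e-01]), 'contact_force': array([-0.00615464, -0.71514082,  0.03016984]), 'wrist_torque': array([-0.00570499,  0.00851389,  0.04287977]), 'grasp_force': 0.0, 'opening': 1.0040056442059204}
```

View pics/top0.png

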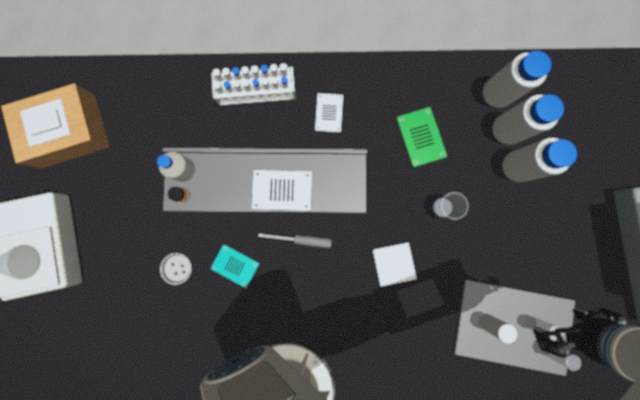

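View pics/side0.png

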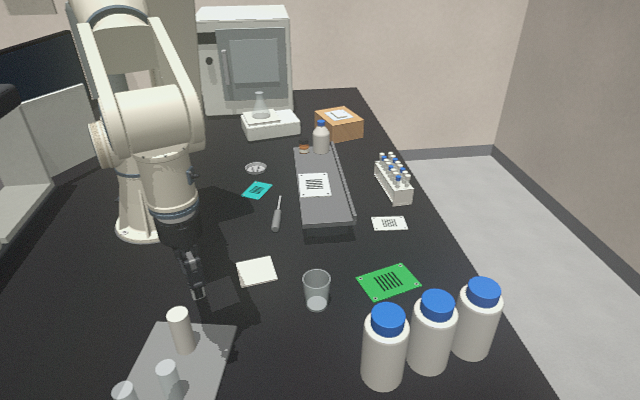

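Candidates in the top view:
- White slotted panel on the riser at (282,190).
- Smaller white slotted plate on the bench at (329,112).
- Green plate at (422,137).
- Turquoise plate at (235,265).
- White unslotted tile at (394,264).

I choose (282,190), since it is the larger white slotted one and lies on the riser. In the side view it is at (314,186). Next I'll measure it and check it in a close crop.

```bash
cat > h.py <<'E'
from rig import r
import cv2,numpy as np
def ray(f,uv,z):
    uv=np.atleast_2d(uv).astype(float)
    d=np.c_[(uv[:,0]-f["cx"])/f["fx"],(uv[:,1]-f["cy"])/f["fy"],np.ones(len(uv))]
    P=np.array(f["pose"]); d=d@P[:3,:3].T; o=P[:3,3]
    return o+d*((z-o[2])/d[:,2])[:,None]
def blob(mask,near):
    cs,_=cv2.findContours(mask.astype(np.uint8),cv2.RETR_EXTERNAL,cv2.CHAIN_APPROX_NONE)
    cs=[c for c in cs if cv2.contourArea(c)>300]
    return min(cs,key=lambda c:np.hypot(*(c[:,0].mean(0)-near)))[:,0]
def rect(f,c,z):
    w=ray(f,c,z)[:,:2].astype(np.float32); return cv2.minAreaRect(w),cv2.boxPoints(cv2.minAreaRect(w)).round(1)
def panel(f,near,thr=185):
    m=f["pixels"].min(2)>thr
    return rect(f,blob(m,near),95)
E
python3 - <<'E'
from h import *
f=r.grab_frame("top"); px=f["pixels"]
print(px[190,200],px[190,258],px[152,300],px[100,100],px[205,340])
for t in(170,200): print(panel(f,(282,190),t))
fs=r.grab_frame("side"); print('side',panel(fs,(314,186),150))
g=px.astype(int).mean(2); m=(g>70); c=blob(m,(265,180)); 
print('riser',c.min(0),c.max(0))
# riser corners (manual pixels) top z=90
print(ray(f,[(163,211.5),(366.5,211.5)],90).round(1)); print(ray(f,[(163.5,149),(366,149.5)],108).round(1))
print('tops bottle',ray(f,[(164,161)],215).round(),'jar',ray(f,[(178,194)],145).round(),'driver',ray(f,[(315,242)],20).round())
crop=cv2.resize(px[135:225,150:380],None,fx=3.4,fy=3.4,interpolation=cv2.INTER_CUBIC); cv2.imwrite("pics/c1.png",crop[:,:,::-1])
E
```

```text
[148 150 149] [219 226 230] [123 124 124] [50 49 53] [178 178 176]
(((535.0516357421875, -65.49125671386719), (289.486328125, 108.17423248291016), 89.16641235351562), array([[ 478.9, -209.4],
       [ 587. , -211. ],
       [ 591.2,   78.4],
       [ 483.1,   80. ]], dtype=float32))
(((534.4261474609375, 1.1290130615234375), (148.80064392089844, 98.74838256835938), 87.52946472167969), array([[481.9, -71.1],
       [580.5, -75.3],
       [587. ,  73.3],
       [488.3,  77.6]], dtype=float32))
side (((531.9285278320312, 2.6252365112304688), (162.8434295654297, 105.5333251953125), 88.68425750732422), array([[477.3, -77.6],
       [582.8, -80. ],
       [586.6,  82.8],
       [481. ,  85.2]], dtype=float32))
riser [156 147] [367 213]
[[ 482.8  306.1   90. ]
 [ 475.2 -215.4   90. ]]
[[ 641.5  301.   108. ]
 [ 632.5 -215.9  108. ]]
tops bottle [[590. 254. 215.]] jar [[522. 248. 145.]] driver [[397. -82.  20.]]
```

View pics/c1.png

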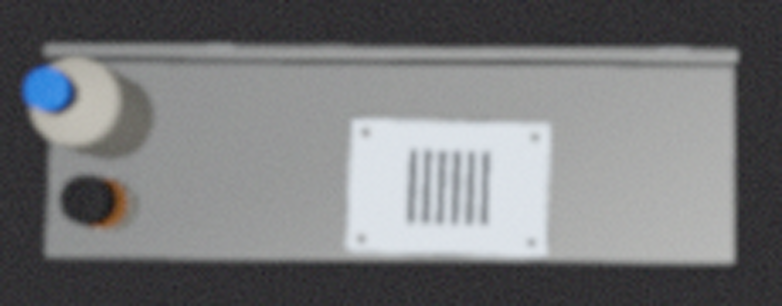

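The crop shows the panel with its six slots at full-image px (282,190), lying almost flush with the riser's front edge. The rail runs along the top, and the bottle and jar are at the left end. The panel centre is about (534,1) and the riser's yaw about -0.015. The rail's inner face is near x=628 and the open end at y≈-215.

Plan, with fingers shut: push +x, then -y along the riser, then +x to square it against the rail.

Request:
play_rows([
  {"dp":[0,0,0],"turn":[0,0,0.76],"fingers":1},
  {"dp":[0,0,0],"turn":[0,0,0.76],"fingers":1},
  {"dp":[0,0,0],"turn":[0,0,0.76],"fingers":1},
  {"dp":[0,0,0],"turn":[0,0,0.76],"fingers":1},
  {"dp":[0,0,0],"turn":[0,0,0.76],"fingers":1},
])

```text
clock: 0.62
eef_pos: [234.0, -579.4, 231.1]
tcp_rot: [-3.141, 0.0, -0.018]
contact_force: [1.4, 0.5, -0.2]
opening: 0.298
grasp_force: 0.0
```

Request:
play_rows([
  {"dp":[0.26,-0.72,0],"turn":[0,0,0],"fingers":1},
  {"dp":[0.26,-0.72,0],"turn":[0,0,0],"fingers":1},
  {"dp":[0.26,-0.72,0],"turn":[0,0,0],"fingers":1},
  {"dp":[0.26,-0.72,0],"turn":[0,0,0],"fingers":1},
  {"dp":[0.26,-0.72,0],"turn":[0,0,0],"fingers":1},
])

```text
clock: 1.03
eef_pos: [288.2, -434.9, 231.1]
tcp_rot: [-3.141, 0.0, -0.015]
contact_force: [0.8, -1.1, -0.5]
opening: 0.002
grasp_force: 0.0
```

Request:
play_rows([
  {"dp":[0.26,-0.72,0],"turn":[0,0,0],"fingers":1},
  {"dp":[0.26,-0.72,0],"turn":[0,0,0],"fingers":1},
  {"dp":[0.26,-0.72,0],"turn":[0,0,0],"fingers":1},
  {"dp":[0.26,-0.72,0],"turn":[0,0,0],"fingers":1},
  {"dp":[0.26,-0.72,0],"turn":[0,0,0],"fingers":1},
])

```text
clock: 1.45
eef_pos: [342.3, -291.6, 231.3]
tcp_rot: [3.142, -0.0, -0.014]
contact_force: [1.3, -0.6, -0.4]
opening: -0.001
grasp_force: 0.0
```

Request:
play_rows([
  {"dp":[0.26,-0.72,0],"turn":[0,0,0],"fingers":1},
  {"dp":[0.26,-0.72,0],"turn":[0,0,0],"fingers":1},
  {"dp":[0.26,-0.72,0],"turn":[0,0,0],"fingers":1},
  {"dp":[0.26,-0.72,0],"turn":[0,0,0],"fingers":1},
  {"dp":[0.26,-0.72,0],"turn":[0,0,0],"fingers":1},
])

```text
clock: 1.87
eef_pos: [396.3, -148.3, 231.4]
tcp_rot: [3.142, -0.0, -0.014]
contact_force: [-0.3, -0.2, -1.1]
opening: 0.002
grasp_force: 0.0
```

Request:
play_rows([
  {"dp":[0.26,-0.72,0],"turn":[0,0,0],"fingers":1},
  {"dp":[0.26,-0.72,0],"turn":[0,0,0],"fingers":1},
  {"dp":[0.26,-0.72,0],"turn":[0,0,0],"fingers":1},
  {"dp":[0.26,-0.72,0],"turn":[0,0,0],"fingers":1},
  {"dp":[0,0,0],"turn":[0,0,0],"fingers":1},
])

```text
clock: 2.28
eef_pos: [440.9, -31.4, 231.5]
tcp_rot: [-3.14, -0.001, -0.012]
contact_force: [0.1, -0.1, 0.7]
opening: 0.003
grasp_force: 0.0
```

Request:
play_rows([
  {"dp":[0,-0.8,0],"turn":[0,0,0],"fingers":1},
  {"dp":[0,0,0.9],"turn":[0,0,0],"fingers":1},
  {"dp":[0,0,0.9],"turn":[0,0,0],"fingers":1},
  {"dp":[0,0,0.9],"turn":[0,0,0],"fingers":1},
  {"dp":[0,0,0.78],"turn":[0,0,0],"fingers":1},
])

```text
clock: 2.7
eef_pos: [439.2, -3.2, 90.5]
tcp_rot: [3.141, -0.0, -0.014]
contact_force: [-0.0, -0.5, 0.0]
opening: 0.004
grasp_force: 0.0
```

Request:
play_rows([
  {"dp":[0,0,0],"turn":[0,0,0],"fingers":1},
  {"dp":[0.3,0,0],"turn":[0,0,0],"fingers":1},
  {"dp":[0.3,0,0],"turn":[0,0,0],"fingers":1},
  {"dp":[0.2,0,0],"turn":[0,0,0],"fingers":1},
  {"dp":[0.2,0,0],"turn":[0,0,0],"fingers":1},
])

```text
clock: 3.12
eef_pos: [482.0, -3.9, 94.0]
tcp_rot: [3.142, -0.002, -0.014]
contact_force: [-8.5, -0.6, 11.1]
opening: 0.002
grasp_force: 7.1
```

```bash
python3 - <<'E'
from h import *
s=r.sense();print(s['eef_pos'],s['contact_force'],s['wrist_torque'])
f=r.grab_frame("side");w=r.grab_frame("wrist")
a=cv2.resize(f["pixels"][140:240,240:370],(520,400),interpolation=2)
b=cv2.resize(w["pixels"],(280,175))
o=np.zeros((400,800,3),np.uint8);o[:,:520]=a;o[:175,520:]=b;cv2.imwrite("pics/s1.png",o[:,:,::-1])
E
```

```text
[481.99182672  -3.92425271  94.02263664] [-8.51975263 -0.5703767  11.12117574] [-0.08506562  1.44758938 -0.02538842]
```

View pics/s1.png

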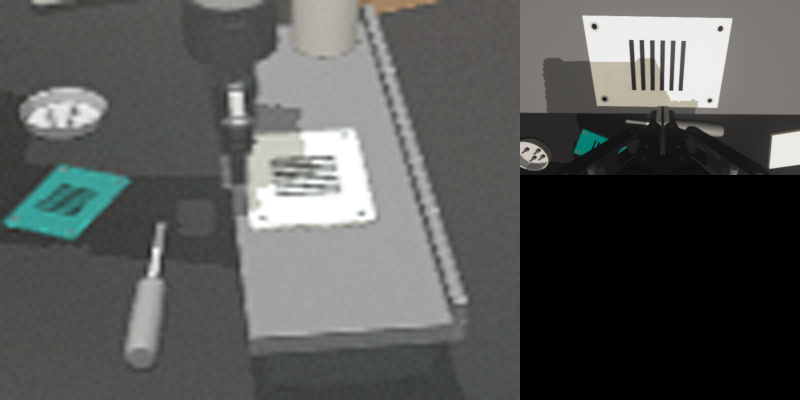

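The side crop shows the closed fingertips at the panel's front edge (crop px 235,190), with an upward force of 11 N. They are either rubbing the riser or riding on the panel. I'll lift, back off and measure.

Request:
play_rows([
  {"dp":[0,0,-0.1],"turn":[0,0,0],"fingers":1},
  {"dp":[-0.3,0,-0.1],"turn":[0,0,0],"fingers":1},
  {"dp":[-0.5,0,0],"turn":[0,0,0],"fingers":1},
  {"dp":[0,0,0],"turn":[0,0,0],"fingers":1},
])

```text
clock: 3.55
eef_pos: [443.9, -3.3, 100.4]
tcp_rot: [3.142, 0.003, -0.014]
contact_force: [-1.0, 0.2, -0.4]
opening: 0.003
grasp_force: 0.0
```

```bash
python3 - <<'E'
from h import *
s=r.sense();print(s['eef_pos'],s['contact_force'])
f=r.grab_frame("top"); print(panel(f,(282,186),200))
fs=r.grab_frame("side"); print('side',panel(fs,(314,186),150))
cv2.imwrite("pics/t2.png",cv2.resize(f["pixels"][120:240,200:360],(800,600),interpolation=2)[:,:,::-1])
E
```

```text
[443.87946471  -3.28394155 100.3982966 ] [-0.95351697  0.21514186 -0.43186013]
(((543.837158203125, 2.6486358642578125), (147.22914123535156, 92.96015930175781), 87.01113891601562), array([[493.6, -68.4],
       [586.4, -73.3],
       [594.1,  73.7],
       [501.3,  78.6]], dtype=float32))
side (((555.4832763671875, 137.0573272705078), (716.9434204101562, 153.4971466064453), 87.66120147705078), array([[ 464.2, -218. ],
       [ 617.5, -224.2],
       [ 646.8,  492.1],
       [ 493.4,  498.4]], dtype=float32))
```

View pics/t2.png

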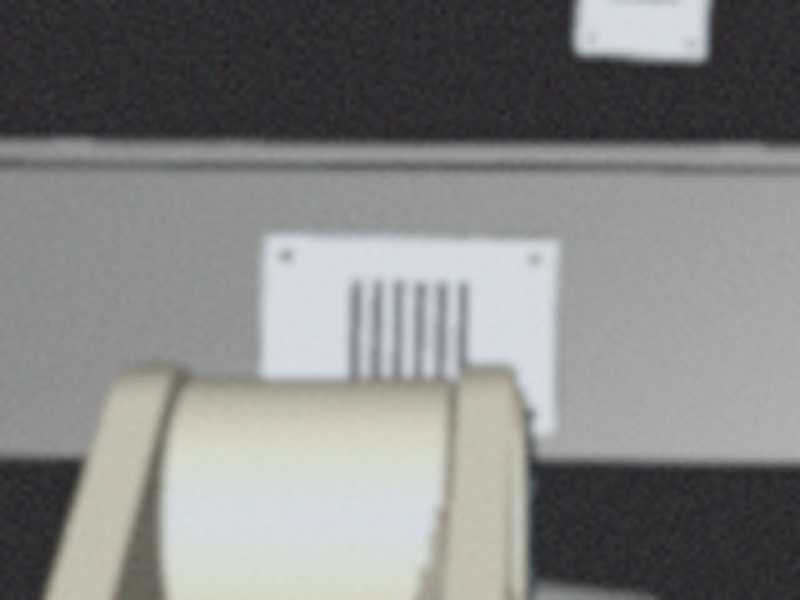

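The panel moved about 6.5 mm in +x, so the push works; its back edge is at crop row 235. I'll redo it slightly higher and slower.

Request:
play_rows([
  {"dp":[0.3,0,0.1],"turn":[0,0,0],"fingers":1},
  {"dp":[0.3,0,0.08],"turn":[0,0,0],"fingers":1},
  {"dp":[0,0,0],"turn":[0,0,0],"fingers":1},
  {"dp":[0,0,0],"turn":[0,0,0],"fingers":1},
])

```text
clock: 3.98
eef_pos: [473.1, -3.7, 92.5]
tcp_rot: [-3.142, -0.0, -0.014]
contact_force: [0.1, -0.5, -0.3]
opening: -0.001
grasp_force: 0.0
```

Request:
play_rows([
  {"dp":[0.1,0,0],"turn":[0,0,0],"fingers":1},
  {"dp":[0.1,0,0],"turn":[0,0,0],"fingers":1},
  {"dp":[0,0,0],"turn":[0,0,0],"fingers":1},
])

```text
clock: 4.23
eef_pos: [480.7, -3.8, 92.9]
tcp_rot: [-3.142, -0.001, -0.014]
contact_force: [0.8, -0.1, 1.1]
opening: -0.007
grasp_force: 0.0
```

Request:
play_rows([
  {"dp":[0.1,0,0],"turn":[0,0,0],"fingers":1},
  {"dp":[0.1,0,0],"turn":[0,0,0],"fingers":1},
  {"dp":[0.1,0,0],"turn":[0,0,0],"fingers":1},
])

```text
clock: 4.48
eef_pos: [491.7, -3.9, 92.8]
tcp_rot: [3.142, 0.001, -0.014]
contact_force: [-1.2, 0.1, 0.5]
opening: -0.0
grasp_force: 0.7
```

The push now runs cleanly with low forces. I'll continue to just short of the rail, then back off and measure.

Request:
play_rows([
  {"dp":[0.1,0,0],"turn":[0,0,0],"fingers":1},
  {"dp":[0.1,0,0],"turn":[0,0,0],"fingers":1},
  {"dp":[0.1,0,0],"turn":[0,0,0],"fingers":1},
  {"dp":[0.1,0,0],"turn":[0,0,0],"fingers":1},
  {"dp":[0,0,0],"turn":[0,0,0],"fingers":1},
])

```text
clock: 4.9
eef_pos: [509.0, -4.1, 93.0]
tcp_rot: [-3.142, -0.001, -0.014]
contact_force: [-0.3, 0.5, -0.1]
opening: -0.001
grasp_force: 0.1
```

Request:
play_rows([
  {"dp":[-0.3,0,0],"turn":[0,0,0],"fingers":1},
  {"dp":[0,0,-0.8],"turn":[0,0,0],"fingers":1},
  {"dp":[0,-0.9,-0.2],"turn":[0,0,0],"fingers":1},
  {"dp":[0,-0.9,0],"turn":[0,0,0],"fingers":1},
  {"dp":[0,-0.9,0],"turn":[0,0,0],"fingers":1},
])

```text
clock: 5.32
eef_pos: [498.5, 105.1, 134.2]
tcp_rot: [-3.141, -0.003, -0.016]
contact_force: [1.6, -0.2, 0.2]
opening: 0.003
grasp_force: 0.0
```

```bash
python3 - <<'E'
from h import *
s=r.sense();print(s['eef_pos'],s['contact_force'])
f=r.grab_frame("top"); print(panel(f,(284,180),200))
E
```

```text
[498.5099867  105.05463861 134.17699706] [ 1.55731636 -0.19863232  0.20265389]
(((570.840087890625, 4.038383483886719), (146.98968505859375, 96.02152252197266), 89.2459487915039), array([[521.9, -68.8],
       [617.9, -70.1],
       [619.8,  76.9],
       [523.8,  78.2]], dtype=float32))
```

Request:
play_rows([
  {"dp":[0.9,-0.1,0],"turn":[0,0,0],"fingers":1},
  {"dp":[0.9,0,0],"turn":[0,0,0],"fingers":1},
  {"dp":[0,0,0.4],"turn":[0,0,0],"fingers":1},
  {"dp":[0,0,0.4],"turn":[0,0,0],"fingers":1},
  {"dp":[0,0,0.15],"turn":[0,0,0],"fingers":1},
])

```text
clock: 5.78
eef_pos: [569.0, 106.9, 93.0]
tcp_rot: [3.141, 0.002, -0.014]
contact_force: [-1.0, 0.5, 0.1]
opening: 0.001
grasp_force: 0.0
```

Request:
play_rows([
  {"dp":[0,0,0.04],"turn":[0,0,0],"fingers":1},
  {"dp":[0,0,0],"turn":[0,0,0],"fingers":1},
  {"dp":[0,0,0],"turn":[0,0,0],"fingers":1},
])

```text
clock: 6.03
eef_pos: [569.6, 107.0, 93.9]
tcp_rot: [-3.141, -0.001, -0.014]
contact_force: [0.5, 0.9, 0.1]
opening: 0.003
grasp_force: 0.0
```

Request:
play_rows([
  {"dp":[0,0.1,0.03],"turn":[0,0,0],"fingers":1},
  {"dp":[0,0.15,0],"turn":[0,0,0],"fingers":1},
  {"dp":[0,0.2,0],"turn":[0,0,0],"fingers":1},
  {"dp":[0,0.2,0],"turn":[0,0,0],"fingers":1},
  {"dp":[0,0.2,0],"turn":[0,0,0],"fingers":1},
])

```text
clock: 6.45
eef_pos: [569.1, 72.3, 92.5]
tcp_rot: [-3.141, -0.001, -0.015]
contact_force: [-0.2, 2.1, 1.4]
opening: -0.002
grasp_force: 1.4
```

Request:
play_rows([
  {"dp":[0,0.2,0],"turn":[0,0,0],"fingers":1},
  {"dp":[0,0.2,0],"turn":[0,0,0],"fingers":1},
  {"dp":[0,0.2,0],"turn":[0,0,0],"fingers":1},
  {"dp":[0,0.2,0],"turn":[0,0,0],"fingers":1},
  {"dp":[0,0.2,0],"turn":[0,0,0],"fingers":1},
])

```text
clock: 6.87
eef_pos: [568.5, 32.3, 92.3]
tcp_rot: [-3.141, -0.0, -0.014]
contact_force: [-0.5, 4.4, 3.0]
opening: -0.003
grasp_force: 1.9
```

```bash
python3 - <<'E'
from h import *
s=r.sense();print(s['eef_pos'],s['contact_force'])
f=r.grab_frame("top"); print(panel(f,(310,180),200))
E
```

```text
[568.47440635  32.31303828  92.26813975] [-0.48369761  4.39234293  3.0058881 ]
(((567.3433227539062, -63.10783004760742), (115.73585510253906, 95.93782043457031), 89.15123748779297), array([[ 518.5, -120.3],
       [ 614.4, -121.7],
       [ 616.2,   -6. ],
       [ 520.2,   -4.5]], dtype=float32))
```

Request:
play_rows([
  {"dp":[0,0.25,0],"turn":[0,0,0],"fingers":1},
  {"dp":[0,0.25,0],"turn":[0,0,0],"fingers":1},
  {"dp":[0,0.25,0],"turn":[0,0,0],"fingers":1},
  {"dp":[0,0.25,0],"turn":[0,0,0],"fingers":1},
  {"dp":[0,0.25,0],"turn":[0,0,0],"fingers":1},
])

```text
clock: 7.33
eef_pos: [567.4, -18.1, 91.9]
tcp_rot: [3.141, 0.0, -0.014]
contact_force: [0.9, 2.2, 0.8]
opening: 0.002
grasp_force: 1.1
```

Request:
play_rows([
  {"dp":[0,0.25,0],"turn":[0,0,0],"fingers":1},
  {"dp":[0,0.25,0],"turn":[0,0,0],"fingers":1},
  {"dp":[0,0.25,0],"turn":[0,0,0],"fingers":1},
  {"dp":[0,0.25,0],"turn":[0,0,0],"fingers":1},
  {"dp":[0,0.25,0],"turn":[0,0,0],"fingers":1},
])

```text
clock: 7.75
eef_pos: [566.7, -68.1, 91.9]
tcp_rot: [3.142, 0.0, -0.014]
contact_force: [0.6, 2.0, 0.3]
opening: -0.001
grasp_force: 0.7
```

Request:
play_rows([
  {"dp":[0,0.25,0],"turn":[0,0,0],"fingers":1},
  {"dp":[0,0.25,0],"turn":[0,0,0],"fingers":1},
  {"dp":[0,0,0],"turn":[0,0,0],"fingers":1},
])

```text
clock: 8.0
eef_pos: [566.6, -89.0, 92.1]
tcp_rot: [3.141, -0.0, -0.015]
contact_force: [1.2, 0.4, 0.1]
opening: -0.0
grasp_force: 0.0
```

```bash
python3 - <<'E'
from h import *
s=r.sense();print(s['eef_pos'],s['contact_force'])
f=r.grab_frame("top"); print(panel(f,(360,182),200))
p=f["pixels"].astype(int).mean(2)
print(p[156:162,355:385].mean(0).round()); print(p[205:209,355:385].mean(0).round())
E
```

```text
[566.61586441 -88.97606002  92.05378151] [1.16725635 0.43641346 0.11947768]
(((565.0665893554688, -217.87413024902344), (51.19078826904297, 95.90541076660156), 89.15121459960938), array([[ 516.7, -242.8],
       [ 612.6, -244.2],
       [ 613.4, -193. ],
       [ 517.5, -191.6]], dtype=float32))
[197. 197. 197. 200. 203. 205. 205. 205. 204. 203. 200. 195. 193. 193.
 192. 192. 190. 184. 178. 183. 190. 188. 165. 114.  60.  44.  47.  46.
  46.  48.]
[193. 184. 173. 174. 175. 175. 176. 176. 177. 170. 150.  99.  54.  44.
  46.  45.  49.  46.  46.  49.  48.  45.  48.  48.  47.  45.  47.  47.
  51.  46.]
```

Request:
play_rows([
  {"dp":[0,0.12,0],"turn":[0,0,0],"fingers":1},
  {"dp":[0,0.12,0],"turn":[0,0,0],"fingers":1},
  {"dp":[0,0.12,0],"turn":[0,0,0],"fingers":1},
  {"dp":[0,0.12,0],"turn":[0,0,0],"fingers":1},
  {"dp":[0,0,0],"turn":[0,0,0],"fingers":1},
])

```text
clock: 8.47
eef_pos: [566.4, -107.0, 92.1]
tcp_rot: [3.141, -0.0, -0.014]
contact_force: [-0.3, -0.7, 1.0]
opening: 0.005
grasp_force: 0.0
```

Request:
play_rows([
  {"dp":[0,-0.3,0],"turn":[0,0,0],"fingers":1},
  {"dp":[0,0,-0.8],"turn":[0,0,0],"fingers":1},
  {"dp":[-0.9,0,-0.2],"turn":[0,0,0],"fingers":1},
  {"dp":[-0.9,0,0],"turn":[0,0,0],"fingers":1},
  {"dp":[-0.3,0,0],"turn":[0,0,0],"fingers":1},
])

```text
clock: 8.88
eef_pos: [478.0, -91.7, 132.0]
tcp_rot: [-3.141, 0.003, -0.014]
contact_force: [-0.4, 1.2, -0.5]
opening: 0.004
grasp_force: 0.0
```

```bash
python3 - <<'E'
from h import *
s=r.sense();print(s['eef_pos'],s['contact_force'])
f=r.grab_frame("top"); print(panel(f,(360,182),200))
fs=r.grab_frame("side")
cv2.imwrite("pics/s3.png",np.hstack([cv2.resize(f["pixels"][130:230,290:390],(400,400)),cv2.resize(fs["pixels"][150:250,270:370],(400,400))])[:,:,::-1])
E
```

```text
[478.01925294 -91.73164701 131.97458111] [-0.40791147  1.2493614  -0.46309933]
(((566.7978515625, -187.88661193847656), (144.28756713867188, 93.33190155029297), 89.15123748779297), array([[ 519.1, -259.3],
       [ 612.4, -260.7],
       [ 614.5, -116.4],
       [ 521.2, -115.1]], dtype=float32))
```

View pics/s3.png

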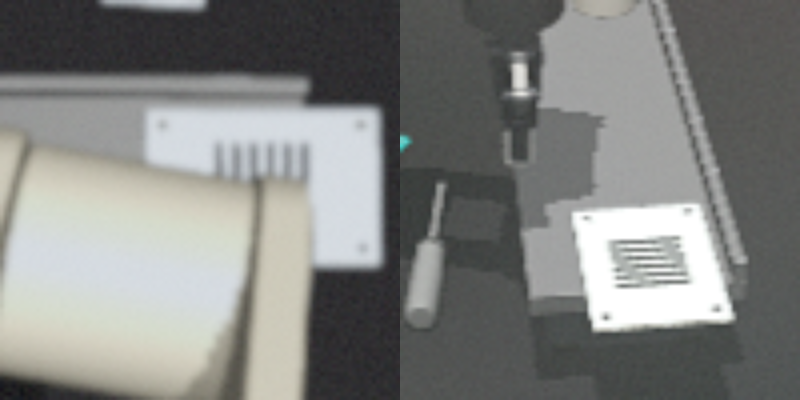

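The left half shows the panel at crop (265,185), overhanging the open end by about 47 mm. It is parallel to the rail with a gap of about 12 mm. Next is the squaring push in +x at the panel's middle, y≈-188.

Request:
play_rows([
  {"dp":[0,0.8,0],"turn":[0,0,0],"fingers":1},
  {"dp":[0,0.8,0],"turn":[0,0,0],"fingers":1},
  {"dp":[0.2,0.8,0],"turn":[0,0,0],"fingers":1},
  {"dp":[0.1,0,0.4],"turn":[0,0,0],"fingers":1},
  {"dp":[0,0,0.4],"turn":[0,0,0],"fingers":1},
])

```text
clock: 9.4
eef_pos: [496.6, -191.4, 100.6]
tcp_rot: [3.14, -0.005, -0.016]
contact_force: [-0.5, -0.5, -0.2]
opening: 0.001
grasp_force: 0.0
```

Request:
play_rows([
  {"dp":[0,0,0.15],"turn":[0,0,0],"fingers":1},
  {"dp":[0,0,0.02],"turn":[0,0,0],"fingers":1},
  {"dp":[0,0,0],"turn":[0,0,0],"fingers":1},
  {"dp":[0,0,0],"turn":[0,0,0],"fingers":1},
])

```text
clock: 9.73
eef_pos: [493.9, -188.9, 93.8]
tcp_rot: [3.141, -0.001, -0.013]
contact_force: [-0.7, -0.2, 0.4]
opening: 0.004
grasp_force: 0.0
```

Request:
play_rows([
  {"dp":[0.1,0,0.03],"turn":[0,0,0],"fingers":1},
  {"dp":[0.1,0,0],"turn":[0,0,0],"fingers":1},
  {"dp":[0.1,0,0],"turn":[0,0,0],"fingers":1},
  {"dp":[0.1,0,0],"turn":[0,0,0],"fingers":1},
  {"dp":[0.05,0,0],"turn":[0,0,0],"fingers":1},
])

```text
clock: 10.15
eef_pos: [511.1, -189.4, 92.3]
tcp_rot: [-3.142, 0.001, -0.014]
contact_force: [-6.1, -0.1, 6.7]
opening: -0.002
grasp_force: 4.7
```

Request:
play_rows([
  {"dp":[0.04,0,0],"turn":[0,0,0],"fingers":1},
  {"dp":[0.04,0,0],"turn":[0,0,0],"fingers":1},
  {"dp":[0,0,0],"turn":[0,0,0],"fingers":1},
])

```text
clock: 10.4
eef_pos: [513.0, -189.4, 92.2]
tcp_rot: [-3.141, 0.003, -0.014]
contact_force: [-9.0, -0.7, 9.6]
opening: -0.002
grasp_force: 6.6
```

Request:
play_rows([
  {"dp":[0.04,0,0],"turn":[0,0,0],"fingers":1},
  {"dp":[0.04,0,0],"turn":[0,0,0],"fingers":1},
  {"dp":[0,0,0],"turn":[0,0,0],"fingers":1},
])

```text
clock: 10.65
eef_pos: [513.4, -189.2, 92.0]
tcp_rot: [-3.141, 0.009, -0.013]
contact_force: [-19.1, -2.3, 18.6]
opening: -0.005
grasp_force: 13.5
```

The force rose to 19 N with no further travel, so the panel is against the rail. I'll retreat and measure.

Request:
play_rows([
  {"dp":[-0.2,0,0],"turn":[0,0,0],"fingers":1},
  {"dp":[-0.4,0,0],"turn":[0,0,0],"fingers":1},
  {"dp":[0,0,-0.9],"turn":[0,0,0],"fingers":1},
  {"dp":[0,0,-0.9],"turn":[0,0,0],"fingers":1},
  {"dp":[-0.5,0,-0.9],"turn":[0,0,0],"fingers":1},
])

```text
clock: 11.07
eef_pos: [476.1, -189.2, 201.6]
tcp_rot: [3.141, -0.003, -0.014]
contact_force: [0.4, 0.1, 0.1]
opening: 0.001
grasp_force: 0.0
```

Request:
play_rows([
  {"dp":[-0.9,0,0],"turn":[0,0,0],"fingers":1},
  {"dp":[-0.9,0,0],"turn":[0,0,0],"fingers":1},
  {"dp":[-0.9,0,0],"turn":[0,0,0],"fingers":1},
  {"dp":[-0.9,0,0],"turn":[0,0,0],"fingers":1},
  {"dp":[0,0,0],"turn":[0,0,0],"fingers":1},
])

```text
clock: 11.48
eef_pos: [323.9, -185.4, 199.4]
tcp_rot: [-3.14, 0.004, -0.015]
contact_force: [0.4, 0.2, -0.9]
opening: 0.004
grasp_force: 0.0
```

```bash
python3 - <<'E'
from h import *
s=r.sense();print(s['eef_pos'],s['contact_force'])
f=r.grab_frame("top"); print(panel(f,(360,182),200))
fs=r.grab_frame("side")
cv2.imwrite("pics/s4.png",np.hstack([cv2.resize(f["pixels"][130:230,290:390],(400,400)),cv2.resize(fs["pixels"][150:250,270:370],(400,400))])[:,:,::-1])
cv2.imwrite("pics/full.png",f["pixels"][:,:,::-1])
p=f["pixels"].astype(int).mean(2)
print(p[148:164,320:325].mean(1).round(),p[148:164,355:360].mean(1).round())
E
```

```text
[ 323.91275669 -185.37454648  199.38241442] [ 0.3640191   0.15965041 -0.92453253]
(((573.0347900390625, -186.049560546875), (95.82268524169922, 145.8269805908203), 0.8802064657211304), array([[ 524. , -113.9],
       [ 526.2, -259.7],
       [ 622.1, -258.2],
       [ 619.8, -112.4]], dtype=float32))
[ 83. 124. 148. 151. 129. 111. 133. 150. 154. 155. 155. 154. 153. 153.
 154. 154.] [ 70. 109. 141. 155. 149. 145. 176. 205. 216. 218. 219. 218. 218. 215.
 203. 190.]
```

View pics/s4.png

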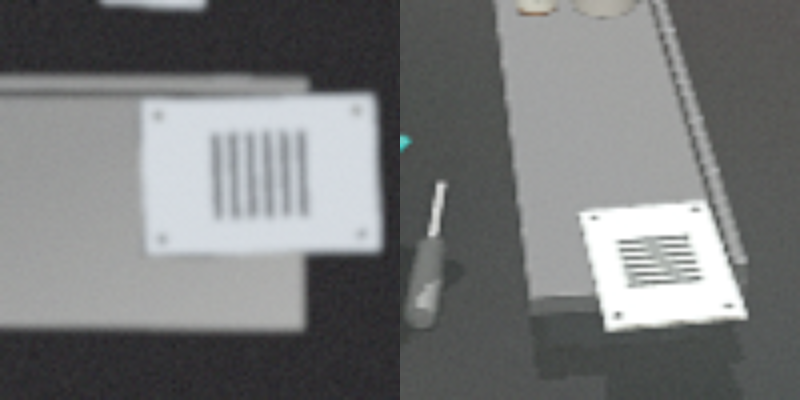

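The left half shows the panel at crop (262,175), slightly askew by about 0.03 rad. Its leading corner touches the rail end and the trailing end has a gap of about 4 mm. I'll push +x nearer the trailing end (y≈-140), with the tips a little lower.

Request:
play_rows([
  {"dp":[0.9,-0.3,0],"turn":[0,0,0],"fingers":1},
  {"dp":[0.9,-0.4,0],"turn":[0,0,0],"fingers":1},
  {"dp":[0.9,-0.4,0],"turn":[0,0,0],"fingers":1},
  {"dp":[0.9,0,0],"turn":[0,0,0],"fingers":1},
  {"dp":[0.6,0,0],"turn":[0,0,0],"fingers":1},
])

```text
clock: 12.0
eef_pos: [503.2, -144.2, 200.3]
tcp_rot: [3.141, -0.003, -0.012]
contact_force: [-0.5, 0.8, 1.0]
opening: 0.001
grasp_force: 0.0
```

Request:
play_rows([
  {"dp":[0,0,0.8],"turn":[0,0,0],"fingers":1},
  {"dp":[0,0,0.8],"turn":[0,0,0],"fingers":1},
  {"dp":[0,0,0.6],"turn":[0,0,0],"fingers":1},
  {"dp":[0,0,0.3],"turn":[0,0,0],"fingers":1},
  {"dp":[0,0,0.1],"turn":[0,0,0],"fingers":1},
])

```text
clock: 12.42
eef_pos: [498.2, -144.6, 93.5]
tcp_rot: [-3.141, 0.003, -0.014]
contact_force: [-0.5, -0.2, -0.0]
opening: -0.002
grasp_force: 0.0
```

Request:
play_rows([
  {"dp":[0,0,0],"turn":[0,0,0],"fingers":1},
  {"dp":[0,0,0],"turn":[0,0,0],"fingers":1},
  {"dp":[0,0,0],"turn":[0,0,0],"fingers":1},
])

```text
clock: 12.67
eef_pos: [499.5, -145.4, 97.2]
tcp_rot: [3.141, -0.002, -0.014]
contact_force: [-0.4, -0.1, -1.0]
opening: 0.0
grasp_force: 0.0
```

Request:
play_rows([
  {"dp":[0,0,0.08],"turn":[0,0,0],"fingers":1},
  {"dp":[0,0,0.07],"turn":[0,0,0],"fingers":1},
  {"dp":[0,0,0],"turn":[0,0,0],"fingers":1},
])

```text
clock: 12.92
eef_pos: [498.2, -145.3, 90.1]
tcp_rot: [3.141, -0.0, -0.014]
contact_force: [-0.4, -0.4, 0.6]
opening: 0.0
grasp_force: 0.0
```

Request:
play_rows([
  {"dp":[0.08,0,0],"turn":[0,0,0],"fingers":1},
  {"dp":[0.08,0,0],"turn":[0,0,0],"fingers":1},
  {"dp":[0.08,0,0],"turn":[0,0,0],"fingers":1},
  {"dp":[0.08,0,0],"turn":[0,0,0],"fingers":1},
  {"dp":[0,0,0],"turn":[0,0,0],"fingers":1},
])

```text
clock: 13.33
eef_pos: [511.5, -145.3, 90.1]
tcp_rot: [-3.141, 0.0, -0.014]
contact_force: [-0.0, 1.7, 0.5]
opening: 0.002
grasp_force: 0.3
```

Request:
play_rows([
  {"dp":[0.05,0,0],"turn":[0,0,0],"fingers":1},
  {"dp":[0.05,0,0],"turn":[0,0,0],"fingers":1},
  {"dp":[0,0,0],"turn":[0,0,0],"fingers":1},
])

```text
clock: 13.58
eef_pos: [511.9, -145.2, 90.1]
tcp_rot: [-3.141, 0.007, -0.013]
contact_force: [-13.4, -2.2, 15.1]
opening: 0.001
grasp_force: 8.6
```

Request:
play_rows([
  {"dp":[0.05,0,0],"turn":[0,0,0],"fingers":1},
  {"dp":[0,0,0],"turn":[0,0,0],"fingers":1},
  {"dp":[0,0,0],"turn":[0,0,0],"fingers":1},
])

```text
clock: 13.83
eef_pos: [512.2, -145.2, 90.0]
tcp_rot: [-3.141, 0.01, -0.013]
contact_force: [-18.5, -1.4, 20.2]
opening: 0.003
grasp_force: 12.1
```

Request:
play_rows([
  {"dp":[-0.2,0,0],"turn":[0,0,0],"fingers":1},
  {"dp":[-0.4,0,0],"turn":[0,0,0],"fingers":1},
  {"dp":[0,0,-0.9],"turn":[0,0,0],"fingers":1},
  {"dp":[0,0,-0.9],"turn":[0,0,0],"fingers":1},
  {"dp":[-0.5,0,-0.9],"turn":[0,0,0],"fingers":1},
])

```text
clock: 14.25
eef_pos: [475.2, -145.2, 199.5]
tcp_rot: [3.141, -0.002, -0.014]
contact_force: [0.1, -0.9, 0.4]
opening: -0.003
grasp_force: 0.0
```

Request:
play_rows([
  {"dp":[-0.9,0,0],"turn":[0,0,0],"fingers":1},
  {"dp":[-0.9,0,0],"turn":[0,0,0],"fingers":1},
  {"dp":[-0.9,0,0],"turn":[0,0,0],"fingers":1},
  {"dp":[-0.9,0,0],"turn":[0,0,0],"fingers":1},
  {"dp":[0,0,0],"turn":[0,0,0],"fingers":1},
])

```text
clock: 14.67
eef_pos: [322.7, -141.5, 197.1]
tcp_rot: [-3.14, 0.004, -0.015]
contact_force: [0.6, 0.1, -0.7]
opening: 0.0
grasp_force: 0.0
```

```bash
cat >> h.py <<'E'
def edges(f):
    # sub-pixel edges: panel front/back/lead and the riser end, rail
    p=cv2.resize(f["pixels"].astype(np.float32).mean(2),None,fx=1,fy=1)
    (c,s,a),b=panel(f,(360,178),200); print('panel',np.round(c,1),np.round(s,1),round(a,2)); print(b)
    c=blob(f["pixels"].min(2)>200,(360,178)); m=cv2.moments(c)
    # fit lines to long edges (world)
    w=ray(f,c,95)[:,:2]
    for nm,sel in(("front",w[:,0]<np.median(w[:,0])-30),("back",w[:,0]>np.median(w[:,0])+30)):
        q=w[sel]; q=q[(q[:,1]>-250)&(q[:,1]<-122)]; k=np.polyfit(q[:,1],q[:,0],1); print(nm,'slope',k[0].round(4),'x@-190',np.polyval(k,-190).round(1))
    g=[]
    for u in range(175,330,3):   # rail base dark line
        col=p[148:160,u]; i=int(np.argmin(col[3:8]))+3; d=col[i-1:i+2]; o=(d[0]-d[2])/(2*(d[0]-2*d[1]+d[2])+1e-6); g.append((u,148+i+np.clip(o,-1,1)))
    w=ray(f,g,90); k=np.polyfit(w[:,1],w[:,0],1); print('rail slope',k[0].round(4),'x@-190',np.polyval(k,-190).round(1))
E
python3 - <<'E'
from h import *
s=r.sense();print(s['eef_pos'],s['contact_force'])
f=r.grab_frame("top"); edges(f)
E
```

```text
[ 322.66620838 -141.46268665  197.07978529] [ 0.64122095  0.06900458 -0.67112979]
panel [ 573.7 -186. ] [ 95.8 145.8] 0.54
[[ 525.1 -113.5]
 [ 526.5 -259.3]
 [ 622.3 -258.4]
 [ 620.9 -112.6]]
front slope -0.0123 x@-190 527.1
back slope -0.0155 x@-190 620.0
rail slope 0.0223 x@-190 626.5
```

The panel stayed 0.028 rad askew. The upward force roughly equals the push force, so friction on the edge is pressing the panel down and jamming it. I'll push again near the trailing end, adding a slight upward component to unload it.

Request:
play_rows([
  {"dp":[0.9,-0.35,0],"turn":[0,0,0],"fingers":1},
  {"dp":[0.9,0,0],"turn":[0,0,0],"fingers":1},
  {"dp":[0.9,0,0],"turn":[0,0,0],"fingers":1},
  {"dp":[0.9,0,0],"turn":[0,0,0],"fingers":1},
  {"dp":[0.6,0,0],"turn":[0,0,0],"fingers":1},
])

```text
clock: 15.13
eef_pos: [501.7, -131.1, 198.2]
tcp_rot: [3.141, -0.003, -0.014]
contact_force: [0.1, -0.3, -0.2]
opening: -0.001
grasp_force: 0.0
```

Request:
play_rows([
  {"dp":[0,0,0.8],"turn":[0,0,0],"fingers":1},
  {"dp":[0,0,0.8],"turn":[0,0,0],"fingers":1},
  {"dp":[0,0,0.6],"turn":[0,0,0],"fingers":1},
  {"dp":[0,0,0.3],"turn":[0,0,0],"fingers":1},
  {"dp":[0,0,0.1],"turn":[0,0,0],"fingers":1},
])

```text
clock: 15.55
eef_pos: [496.7, -130.7, 91.5]
tcp_rot: [-3.141, 0.003, -0.014]
contact_force: [0.1, 1.0, -0.2]
opening: -0.0
grasp_force: 0.0
```

Request:
play_rows([
  {"dp":[0.05,0,0],"turn":[0,0,0],"fingers":1},
  {"dp":[0.05,0,0],"turn":[0,0,0],"fingers":1},
  {"dp":[0.05,0,0],"turn":[0,0,0],"fingers":1},
  {"dp":[0,0,0],"turn":[0,0,0],"fingers":1},
  {"dp":[0,0,0],"turn":[0,0,0],"fingers":1},
])

```text
clock: 15.97
eef_pos: [504.1, -131.5, 95.0]
tcp_rot: [3.141, -0.002, -0.014]
contact_force: [0.0, -0.5, 0.2]
opening: 0.002
grasp_force: 0.0
```

Request:
play_rows([
  {"dp":[0,0,0.06],"turn":[0,0,0],"fingers":1},
  {"dp":[0,0,0.03],"turn":[0,0,0],"fingers":1},
  {"dp":[0.05,0,0],"turn":[0,0,0],"fingers":1},
  {"dp":[0.05,0,0],"turn":[0,0,0],"fingers":1},
  {"dp":[0.02,0,0],"turn":[0,0,0],"fingers":1},
])

```text
clock: 16.38
eef_pos: [508.4, -131.4, 90.5]
tcp_rot: [3.142, -0.0, -0.014]
contact_force: [-0.5, 0.6, -0.0]
opening: -0.002
grasp_force: 0.0
```

Request:
play_rows([
  {"dp":[0.05,0,0],"turn":[0,0,0],"fingers":1},
  {"dp":[0.04,0,-0.03],"turn":[0,0,0],"fingers":1},
  {"dp":[0,0,0],"turn":[0,0,0],"fingers":1},
])

```text
clock: 16.63
eef_pos: [512.0, -131.4, 91.8]
tcp_rot: [3.142, -0.0, -0.014]
contact_force: [-0.6, -0.6, -0.0]
opening: 0.002
grasp_force: 0.0
```

Request:
play_rows([
  {"dp":[0.04,0,-0.03],"turn":[0,0,0],"fingers":1},
  {"dp":[0,0,0],"turn":[0,0,0],"fingers":1},
])

```text
clock: 16.8
eef_pos: [513.2, -131.4, 93.0]
tcp_rot: [-3.142, 0.0, -0.014]
contact_force: [-0.9, 0.2, 1.0]
opening: -0.0
grasp_force: 0.5
```

Request:
play_rows([
  {"dp":[0.04,0,0],"turn":[0,0,0],"fingers":1},
  {"dp":[0.04,0,-0.01],"turn":[0,0,0],"fingers":1},
])

```text
clock: 16.97
eef_pos: [515.1, -131.0, 93.0]
tcp_rot: [-3.141, 0.003, -0.014]
contact_force: [-5.6, 3.2, 1.8]
opening: 0.002
grasp_force: 2.6
```

Request:
play_rows([
  {"dp":[0.04,0,-0.01],"turn":[0,0,0],"fingers":1},
  {"dp":[0,0,0],"turn":[0,0,0],"fingers":1},
])

```text
clock: 17.13
eef_pos: [515.5, -130.8, 93.0]
tcp_rot: [-3.14, 0.006, -0.014]
contact_force: [-7.8, 2.9, 3.5]
opening: -0.0
grasp_force: 4.1
```

Request:
play_rows([
  {"dp":[0.05,0,-0.01],"turn":[0,0,0],"fingers":1},
  {"dp":[0.05,0,-0.01],"turn":[0,0,0],"fingers":1},
  {"dp":[0,0,0],"turn":[0,0,0],"fingers":1},
])

```text
clock: 17.38
eef_pos: [515.9, -130.6, 92.9]
tcp_rot: [-3.14, 0.013, -0.014]
contact_force: [-19.3, 0.1, 7.8]
opening: 0.003
grasp_force: 9.3
```

Request:
play_rows([
  {"dp":[-0.2,0,0],"turn":[0,0,0],"fingers":1},
  {"dp":[-0.4,0,0],"turn":[0,0,0],"fingers":1},
  {"dp":[0,0,-0.9],"turn":[0,0,0],"fingers":1},
  {"dp":[0,0,-0.9],"turn":[0,0,0],"fingers":1},
  {"dp":[-0.5,0,-0.9],"turn":[0,0,0],"fingers":1},
])

```text
clock: 17.8
eef_pos: [480.6, -131.3, 204.2]
tcp_rot: [3.141, -0.003, -0.014]
contact_force: [-0.3, -0.0, 1.1]
opening: -0.001
grasp_force: 0.0
```

Request:
play_rows([
  {"dp":[-0.9,0,0],"turn":[0,0,0],"fingers":1},
  {"dp":[-0.9,0,0],"turn":[0,0,0],"fingers":1},
  {"dp":[-0.9,0,0],"turn":[0,0,0],"fingers":1},
  {"dp":[-0.9,0,0],"turn":[0,0,0],"fingers":1},
  {"dp":[0,0,0],"turn":[0,0,0],"fingers":1},
])

```text
clock: 18.22
eef_pos: [328.0, -127.8, 201.7]
tcp_rot: [-3.141, 0.003, -0.015]
contact_force: [0.8, -0.1, -0.7]
opening: 0.001
grasp_force: 0.0
```

```bash
python3 - <<'E'
from h import *
s=r.sense();print(s['eef_pos'],s['contact_force'])
f=r.grab_frame("top"); edges(f)
fs=r.grab_frame("side")
cv2.imwrite("pics/s5.png",np.hstack([cv2.resize(f["pixels"][130:230,290:390],(400,400)),cv2.resize(fs["pixels"][150:250,270:370],(400,400))])[:,:,::-1])
E
```

```text
[ 328.04966    -127.80254042  201.70096775] [ 0.82869852 -0.11935494 -0.71865394]
panel [ 574.6 -185.6] [144.9  93.5] 89.15
[[ 526.8 -257.3]
 [ 620.3 -258.7]
 [ 622.4 -113.8]
 [ 528.9 -112.5]]
front slope 0.0146 x@-190 527.8
back slope 0.0346 x@-190 620.8
rail slope 0.0222 x@-190 626.7
```

View pics/s5.png

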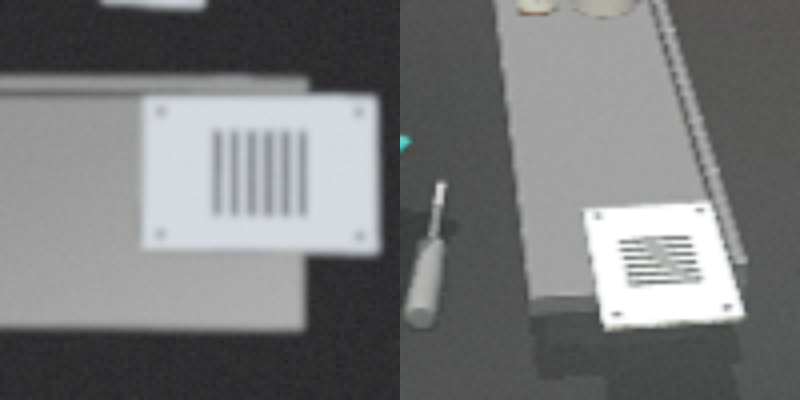

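The panel is now square: its front edge slope of 0.0146 equals the riser's, and the back edge lies along the rail at crop row 95. The overhang is about 45 mm, so I'll nudge it 4–5 mm further along the rail.

Request:
play_rows([
  {"dp":[0.9,-0.3,0],"turn":[0,0,0],"fingers":1},
  {"dp":[0.9,-0.3,0],"turn":[0,0,0],"fingers":1},
  {"dp":[0.9,-0.3,0],"turn":[0,0,0],"fingers":1},
  {"dp":[0.9,-0.2,0],"turn":[0,0,0],"fingers":1},
  {"dp":[0.9,0,0],"turn":[0,0,0],"fingers":1},
])

```text
clock: 18.73
eef_pos: [518.0, -85.8, 202.4]
tcp_rot: [-3.141, -0.002, -0.013]
contact_force: [0.3, -0.6, 1.2]
opening: 0.002
grasp_force: 0.0
```

Request:
play_rows([
  {"dp":[0.9,0,0],"turn":[0,0,0],"fingers":1},
  {"dp":[0.8,0,0],"turn":[0,0,0],"fingers":1},
  {"dp":[0,0,0.8],"turn":[0,0,0],"fingers":1},
  {"dp":[0,0,0.8],"turn":[0,0,0],"fingers":1},
  {"dp":[0,0,0.6],"turn":[0,0,0],"fingers":1},
])

```text
clock: 19.15
eef_pos: [584.1, -88.0, 111.9]
tcp_rot: [-3.142, -0.0, -0.013]
contact_force: [-1.1, -0.6, -0.5]
opening: -0.003
grasp_force: 0.0
```

Request:
play_rows([
  {"dp":[0,0,0.3],"turn":[0,0,0],"fingers":1},
  {"dp":[0,0,0.05],"turn":[0,0,0],"fingers":1},
  {"dp":[0,0,0],"turn":[0,0,0],"fingers":1},
  {"dp":[0,0,0],"turn":[0,0,0],"fingers":1},
])

```text
clock: 19.48
eef_pos: [584.0, -88.5, 101.7]
tcp_rot: [3.141, -0.002, -0.014]
contact_force: [-0.3, -0.7, 0.9]
opening: 0.0
grasp_force: 0.0
```

Request:
play_rows([
  {"dp":[-0.14,0,0.1],"turn":[0,0,0],"fingers":1},
  {"dp":[0,0,0.08],"turn":[0,0,0],"fingers":1},
  {"dp":[0,0.1,0.04],"turn":[0,0,0],"fingers":1},
  {"dp":[0,0.1,0],"turn":[0,0,0],"fingers":1},
  {"dp":[0,0,0],"turn":[0,0,0],"fingers":1},
])

```text
clock: 19.9
eef_pos: [577.1, -97.2, 92.0]
tcp_rot: [3.141, -0.001, -0.015]
contact_force: [0.0, -0.1, 0.4]
opening: -0.002
grasp_force: 0.0
```

Request:
play_rows([
  {"dp":[0,0.1,0],"turn":[0,0,0],"fingers":1},
  {"dp":[0,0.1,0],"turn":[0,0,0],"fingers":1},
  {"dp":[0,0.05,0],"turn":[0,0,0],"fingers":1},
  {"dp":[0,0.05,0],"turn":[0,0,0],"fingers":1},
  {"dp":[0,0,0],"turn":[0,0,0],"fingers":1},
])

```text
clock: 20.32
eef_pos: [576.8, -108.6, 91.8]
tcp_rot: [-3.141, -0.0, -0.015]
contact_force: [0.9, 0.5, 0.7]
opening: 0.002
grasp_force: 0.2
```

Measure in place; the leading end is visible.

```bash
python3 - <<'E'
from h import *
f=r.grab_frame("top")
try: edges(f)
except Exception as e: print(e)
E
```

```text
panel [ 573.8 -243.8] [36.  93.5] 89.15
[[ 526.8 -261.1]
 [ 620.2 -262.5]
 [ 620.8 -226.5]
 [ 527.3 -225.1]]
front slope 0.3139 x@-190 543.2
back slope -0.5967 x@-190 588.9
rail slope 0.0368 x@-190 621.5
```

Request:
play_rows([
  {"dp":[0,-0.3,0],"turn":[0,0,0],"fingers":1},
  {"dp":[0,0,-0.9],"turn":[0,0,0],"fingers":1},
  {"dp":[0,0,-0.9],"turn":[0,0,0],"fingers":1},
  {"dp":[0,0,-0.9],"turn":[0,0,0],"fingers":1},
  {"dp":[-0.9,0,0],"turn":[0,0,0],"fingers":1},
])

```text
clock: 20.78
eef_pos: [549.9, -96.1, 207.3]
tcp_rot: [3.139, -0.016, -0.013]
contact_force: [0.9, -0.2, 2.3]
opening: -0.0
grasp_force: 0.0
```

Request:
play_rows([
  {"dp":[-0.9,0,0],"turn":[0,0,0],"fingers":1},
  {"dp":[-0.9,0,0],"turn":[0,0,0],"fingers":1},
  {"dp":[-0.9,0,0],"turn":[0,0,0],"fingers":1},
  {"dp":[-0.9,0,0],"turn":[0,0,0],"fingers":1},
  {"dp":[-0.9,0,0],"turn":[0,0,0],"fingers":1},
])

```text
clock: 21.2
eef_pos: [359.1, -92.5, 199.4]
tcp_rot: [3.141, 0.0, -0.013]
contact_force: [0.5, -0.5, 0.2]
opening: -0.001
grasp_force: 0.0
```

Request:
play_rows([
  {"dp":[-0.5,0,0],"turn":[0,0,0],"fingers":1},
  {"dp":[0,0,0],"turn":[0,0,0],"fingers":1},
  {"dp":[0,0,0],"turn":[0,0,0],"fingers":1},
])

```text
clock: 21.45
eef_pos: [340.6, -92.6, 200.0]
tcp_rot: [3.141, -0.001, -0.014]
contact_force: [-0.3, 0.3, 0.4]
opening: 0.0
grasp_force: 0.0
```

```bash
python3 - <<'E'
from h import *
s=r.sense();print(s['eef_pos'],s['contact_force'])
f=r.grab_frame("top"); edges(f)
fs=r.grab_frame("side")
cv2.imwrite("pics/s6.png",np.hstack([cv2.resize(f["pixels"][130:230,290:390],(400,400)),cv2.resize(fs["pixels"][140:240,240:340],(400,400))])[:,:,::-1])
cv2.imwrite("pics/s7.png",f["pixels"][:,:,::-1])
E
```

```text
[340.58098026 -92.64481578 199.98814563] [-0.29876384  0.31145327  0.43027483]
panel [ 574.6 -188.2] [144.8  93.5] 89.15
[[ 526.8 -259.9]
 [ 620.2 -261.3]
 [ 622.4 -116.4]
 [ 528.9 -115.1]]
front slope 0.0146 x@-190 527.8
back slope 0.0255 x@-190 621.0
rail slope 0.0223 x@-190 626.6
```

View pics/s6.png

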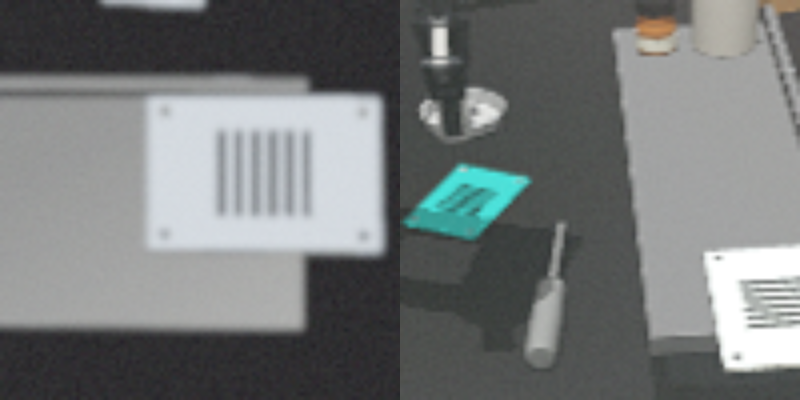

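View pics/s7.png

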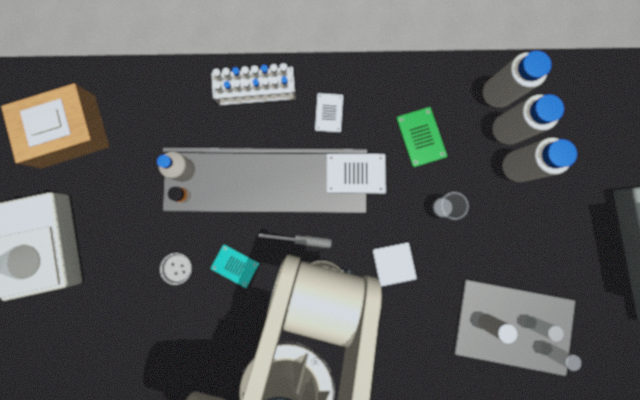

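The panel lies at px (356,173), square along the rail, with about 48 mm of its 150 mm past the open end. The screwdriver, tile, dish, beaker, bottle and jar look unmoved, and the robot is clear.

```bash
python3 -c "
from rig import r
print(r.sign_off())"
```

```text
the job is handed in; nothing more can be done
None
```

I handed the job in with the panel lying flat and square against the riser's back rail, about 48 mm (roughly a third) past the open end; nothing else on the bench appeared to have moved.

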